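# Shim a ceramic plate flush in the bonding jig and hold it

### The arm

A 7-joint arm with a two-finger parallel gripper is mounted at the origin on the work surface. World frame = base frame: x ahead of the robot, y to its left, z up, the work surface at z = 0. Lengths are in m, angles in rad, forces in N, time in s.
With the tool pointing down it reaches from about 0.35 to 0.9 m from the base axis. Payload 8.1 kg.
Tool frame: the origin (TCP) lies at the centre of the arm's flange, where the gripper is bolted on; the fingertips stand 178 mm ahead of it and the grasp point (between the pads) lies 159 mm ahead of it; z points along the fingers, y is the line along which they close (so a half turn about z gives the same grasp; the last joint's range is limited). The gripper opens to 92 mm and grips with 3 to 60 N. Pads are 19 mm wide; open, the fingers measure 130 mm over their backs; the gripper's body (75 mm by 190 mm) begins 47 mm behind the grasp point.
Start: joints at [-1.262, 0.434, 0.025, 1.573, -0.012, 1.134, -0.075], TCP at [0.25, 0.573, 0.405] pointing down, gripper open.
Joint ranges: [-2.62, 2.62], [-0.44, 2.09], [-1.27, 1.32], [0.08, 2.57], [-1.32, 4.46], [0.12, 2], [-2.74, 2.74]. Speed limits (rad/s): [2.22, 2.22, 3.01, 3.01, 3.14, 3.14, 3.14].

### API

Orientations are given as a rotation vector (axis times angle).
In Python, from cell import arm gives the robot as it stands. The module is installed in compiled form; this text tells all that it offers.
- The arm moves only by the shell command python3 -m inch 'ROWS' [FORCE]. ROWS is text: rows parted by semicolons, each of 5 numbers parted by spaces: the shift along the tool's x, y, z in m, then the turn about the tool's z in rad, then the finger opening in m, from 0 to 0.0918. In form: x y z roll fingers; .... A call has 1 to 5 rows; each row is the pose to reach, as a shift and turn from the pose commanded when the call began, along the tool's axes at that moment; what a row does not reach only later rows make up. A row lasts 1/10 s, in which the tool goes at most 50 mm and 8.59 degrees, less where a joint would pass 70% of its speed; a pose out of reach is approached as far as the arm can. A call with a gripper value outside its range is refused whole. The fingers move at their own pace and stop on an object; FORCE is the grip in N (left out, the last holds). Time passes only in rows, so rows that repeat a pose let the fingers close. It gives the time, the measured TCP pose, the force, the opening and the grip force at its end, in the units of the state.
- arm.observe(): the state, without advancing time (a new reading comes with each control period).
- arm.get_image(name): name is "scene" or "top" or "wrist"; returns the picture (480x640x3 uint8, red, green, blue); there is no depth.
- arm.get_calibration(name): a dict with "intrinsics" (3x3 intrinsics, pixels), "distortion" ([k1, k2, p1, p2, k3] as OpenCV has them; the pictures are not rectified), "pose" (4x4, takes a point from camera to world coordinates). Camera axes: x right, y up, looking along -z (the intrinsics and any distortion apply to the point x, -y, -z); pixel columns grow to the right and rows downward; lengths in m; the calibration is good to about 2 mm. A picture is of the moment at which its call begins: read the wrist's pose just before it. get_calibration takes no time and is no camera call; for the wrist camera it gives the pose at the moment of the call.
- arm.sign_off(): hands the job in; it is judged then, once.
Trained networks look in the newest picture that a camera, given by its name, has taken for a name from the list of things; names that differ only in an ending like _2 or _b are one class to them, and where a whole thing is asked for, a point or a joint stands for the part that bears it (a point fixed in the world has none). Each returns a list of dicts, best first, with "conf" (0 to 1); they miss things now and then, are a little off and sometimes report something else, mostly with a low value. They report only what shows in the picture. A call takes as long as a camera call. They do not tell look-alikes from the thing itself.
- arm.look_for(camera, query): "point" ([row, column] in pixels, amid what is visible of it).
- arm.silhouettes(camera, query): "region" (480x640 bool, what is visible of it) and "point" ([row, column] in pixels, amid what is visible of it).
- arm.place_of(camera, query): "point" ([row, column] in pixels: a listed point, or the origin of a listed thing).
The state is a dict: "clock": time; "joints": joint angles; "dq": joint speeds; "joint_efforts": joint torques, N m; "position": TCP position; "ee_rot": TCP orientation; "force": force on the tool from outside, world axes, zero at the start; "ft_torque": the same for the moment, N m; "width": opening from 0.0 (shut) to 1.0 (fully open); "gripper_force": force on a finger pad.
Only numpy, scipy, OpenCV 4.12 (cv2) and the standard library are available. Lean on these libraries where they do the work, as an engineer would, in place of code of your own. Each camera call takes 0.05 s, during which the arm holds its last target. There are 200 camera calls.

### The job

Slide the jig's steel cover by its black knob fully over the narrower of the two gaps, so that the wider gap lies open. Then take the thin spacer by its upright stem, lower it upright into the wide gap (never force it onto the stop block of the narrow one) until its foot stands on the bed, push it against the ceramic plate so that the whole edge of the plate is pressed firmly and flush against the fence, and finish like that: still gripping the spacer and keeping up the push, not letting go. Leave the other things on the bench where they stand.

Things in the scene. Friction and masses are not known exactly. Their poses are not given: they have to be found in the camera images.
- bed: the jig's grey painted bed, 200 (x) x 240 (y) x 12 mm, fixed to the bench; origin under its centre; its +x points from the stop blocks to the fence, its y runs along fence, gaps and cover rail. A dark rail stands on it along its -x side, from 80 to 68 mm behind its centre, to 33 mm above the bench.
- fence: aluminium bar fixed along the bed's +x side, 20 (x) x 220 (y) mm, 25 mm high above the bed (top 37 mm above the bench); origin on the bed at the middle of the face that looks at the plate, 65 mm in +x from the bed's centre; same axes as the bed.
- stop_short: the shorter stop block, 30 (x) x 70 (y) x 22 mm, fixed on the bed; origin on the bed at the middle of its rear (-x) face, same axes as the bed, so its front face is at its x = +30 mm. The space between that face and the plate is the WIDE gap (about 16 to 19 mm at the start, 22 mm once the plate is flush).
- stop_long: the longer stop block, 43 (x) x 70 (y) x 22 mm, likewise; front face at its x = +43 mm. The space between that face and the plate is the NARROW gap (9 mm when the plate is flush). The two blocks sit side by side at bed x = -57 mm, y = +50 and -50 mm; which is where varies.
- cover (a joint): slide of the cover along the bed's y, 0 to 0.100 m: at 0 its knob is at bed y = -50 mm (over the block there), at 0.1 at +50 mm, its two end stops; starts near the middle, blocking both gaps; moves with about 2 N of friction and stays where it is left.
- cover_knob (a point): centre of the upright black knob on the cover, 20 x 20 x 42 mm, from 39 to 81 mm above the bench (this point 60 mm above it). The cover is a steel sheet 84 (x) x 80 (y) x 3 mm, underside 36 mm above the bench, bridging blocks and gap; in y the knob is at its middle, in x the knob is at bed x = -65 mm.
- plate_mid (a point): centre of the white ceramic plate, 70 (x) x 190 (y) x 18 mm, porous, about 0.25 kg, lying loose on the bed, its top 30 mm above the bench; x and y nearly along the bed's. It starts 3 to 6 mm short of the fence.
- plate_edge_a (a point): point on the plate's fence-side edge face, 90 mm to +y of its middle, half-way up
- plate_edge_b (a point): the same, 90 mm to -y of its middle
- spacer_mid (a point): centre (38 mm above its underside) of the thin spacer: an inverted T, 12 mm thick throughout (its x). Foot 50 mm wide (its y) and 26 mm high, its bottom 4 mm stepped in by 2 mm a side; stem 24 mm wide (y), from 26 to 76 mm above the underside. About 80 g, stands upright on the bench. It is the same after a half turn.
- spacer_foot (a point): centre of the underside of the thin spacer's foot, same axes
- fat_spacer_mid (a point): the thick spacer: same inverted-T outline as the thin one but 26 mm thick, too thick for either gap; point at its centre, 38 mm above its underside. Leave it.
- beaker: glass beaker, 68 mm across, 85 mm high; bystander, origin under its centre
- reagent: amber bottle, 60 mm across, 140 mm high; bystander, origin under its centre
- vial: small glass jar, 32 mm across, 50 mm high, near the jig; bystander, origin under its centre
- dish: flat clear dish, 90 mm across, 15 mm high; bystander, origin under its centre
- pipette: pipette lying on the bench, 270 mm long, 26 mm wide; bystander, origin on its underside
There are look-alikes about, which are no part of the job. Leave any green look-alike of the part that bears plate_mid alone. What is shaped like the part that bears spacer_mid but purple is not meant.

How it is judged:
On the way, in this order (a step that is already met when the one before it is completed fails the run):
1. the cover is slid over the narrow gap's block (y of cover_knob in the frame of stop_long between -0.012 and 0.012 m), for 0.2 s.
2. the thin spacer stands on the bed in the wide gap (x of spacer_foot in the frame of stop_short between 0.033 and 0.0505 m and y of spacer_foot in the frame of stop_short between -0.025 and 0.025 m and z of spacer_foot in the frame of stop_short below 0.005 m and angle between spacer_foot's own z axis and vertical below 0.2 rad and angle between the x axis of spacer_foot and the x axis of stop_short, either way round below 0.2 rad), for 0.1 s.
At the end, for the whole second after the job is handed in: Cover knob within 12 mm of the long block's middle along the rail; thin spacer in the wide gap, upright and square to 0.2 rad, foot within 5 mm of the bed and 25 mm of the short block's middle; plate edge within 2 mm of the fence; over 2 N finger-spacer, spacer-plate, plate-fence, held (all of step 1 and all of step 2 and x of each of plate_edge_a, plate_edge_b in the frame of fence above -0.002 m and contact force between spacer and plate above 2 N and contact force between plate and fence above 2 N and contact force between the fingers and spacer above 2 N); the arm keeps its last pose, push and grip.
It fails at once if the spacer is forced onto the narrow gap's block (contact force between spacer and stop_long above 8 N).
It fails at once if a bystander is shifted by more than 30 mm (distance of any of fat_spacer_mid, beaker, reagent, vial, dish, pipette from where it was at the start of the episode above 0.03 m).
It also fails if it takes over 59 s, if anything falls off the work surface, if the arm or the gripper's body presses on something with over 40 N, if the wrist force passes 120 N, or if a joint passes its speed limit or range.

## Working session

There is one attempt and no reset: what is moved stays moved. The work goes in short steps, Python scripts to look and compute and a shell command to move; the robot and the scene stay as the last step left them, time stands still between calls to the robot, and variables do not carry over. Pictures are saved under pics/ and viewed, at most 10 in all, crops included, and the job is handed in when it is done.

```bash
mkdir -p pics; cat > h.py <<'E'
import numpy as np, cv2
from cell import arm
from scipy.spatial.transform import Rotation as R
def ray(cal,p):
    K=np.array(cal["intrinsics"]);D=np.array(cal["distortion"]);T=np.array(cal["pose"])
    u=cv2.undistortPoints(np.array([[[p[1],p[0]]]],float),K,D)[0,0]
    return T[:3,3],T[:3,:3]@np.array([u[0],-u[1],-1])
def atz(cal,p,z):
    o,d=ray(cal,p);return o+d*(z-o[2])/d[2]
def proj(cal,P):
    K=np.array(cal["intrinsics"]);D=np.array(cal["distortion"]);T=np.array(cal["pose"])
    q=(np.atleast_2d(P)-T[:3,3])@T[:3,:3]
    return cv2.projectPoints((q*[1,-1,-1]).reshape(-1,1,3),np.zeros(3),np.zeros(3),K,D)[0].reshape(-1,2)
def snap(c,name):
    im=arm.get_image(c);cv2.imwrite(f"pics/{name}.png",im[:,:,::-1]);return im
def totool(dw):
    s=arm.observe();return R.from_rotvec(s["ee_rot"]).inv().apply(dw)
E
python3 - <<'E'
from h import *
np.set_printoptions(precision=4,suppress=True)
snap("top","top0");cal=arm.get_calibration("top")
for n,z in [("bed",0),("fence",.012),("stop_short",.012),("stop_long",.012),("cover_knob",.06),("plate_mid",.021),("plate_edge_a",.021),("plate_edge_b",.021),("spacer_mid",.038),("spacer_foot",0),("fat_spacer_mid",.038),("vial",0),("beaker",0),("reagent",0)]:
    print(n,[(round(d["conf"],2),np.round(d["point"]),atz(cal,d["point"],z)[:2].round(4)) for d in arm.place_of("top",n)[:3]])
s=arm.observe();print(s["clock"],s["position"],R.from_rotvec(s["ee_rot"]).as_matrix())
print(cal["pose"]);snap("scene","scene0")
E
```

```text
bed [(0.88, array([250., 287.]), array([0.5243, 0.1269])), (0.49, array([224., 296.]), array([0.5925, 0.1055]))]
fence [(0.85, array([224., 296.]), array([0.5895, 0.1037]))]
stop_short [(0.57, array([266., 263.]), array([0.4823, 0.184 ]))]
stop_long [(0.88, array([274., 297.]), array([0.4637, 0.0994]))]
cover_knob [(0.88, array([274., 278.]), array([0.4583, 0.1427])), (0.59, array([281., 186.]), array([0.4392, 0.3619])), (0.41, array([206., 456.]), array([ 0.6281, -0.2904]))]
plate_mid [(0.84, array([357., 234.]), array([0.2591, 0.2462])), (0.8, array([238., 288.]), array([0.5512, 0.1218])), (0.53, array([216., 258.]), array([0.6077, 0.2004]))]
plate_edge_a [(0.76, array([216., 258.]), array([0.6065, 0.2004])), (0.7, array([236., 324.]), array([0.5566, 0.0318])), (0.68, array([346., 269.]), array([0.2853, 0.1632]))]
plate_edge_b [(0.76, array([216., 258.]), array([0.6065, 0.2004])), (0.7, array([236., 324.]), array([0.5566, 0.0318])), (0.68, array([346., 269.]), array([0.2853, 0.1632]))]
spacer_mid [(0.61, array([280., 187.]), array([0.4443, 0.3667])), (0.58, array([207., 456.]), array([ 0.6315, -0.296 ])), (0.55, array([231., 482.]), array([ 0.5718, -0.3581]))]
spacer_foot [(0.48, array([212., 450.]), array([ 0.6274, -0.2909])), (0.47, array([236., 476.]), array([ 0.5641, -0.3537]))]
fat_spacer_mid [(0.82, array([270., 448.]), array([ 0.4727, -0.2719]))]
vial [(0.69, array([237., 399.]), array([ 0.5607, -0.1596]))]
beaker [(0.74, array([282., 186.]), array([0.4403, 0.3787]))]
reagent [(0.79, array([177., 195.]), array([0.7134, 0.369 ])), (0.24, array([153., 313.]), array([0.7799, 0.0643])), (0.18, array([238., 323.]), array([0.5566, 0.0344]))]
0.75 [0.2502 0.5727 0.4047] [[-0.9164  0.4003  0.    ]
 [ 0.4003  0.9164 -0.    ]
 [-0.      0.     -1.    ]]
[[ 0.0098  0.9901 -0.1401  0.3629]
 [-0.9999  0.009  -0.006   0.0257]
 [-0.0047  0.1402  0.9901  1.2287]
 [ 0.      0.      0.      1.    ]]
```

View pics/top0.png

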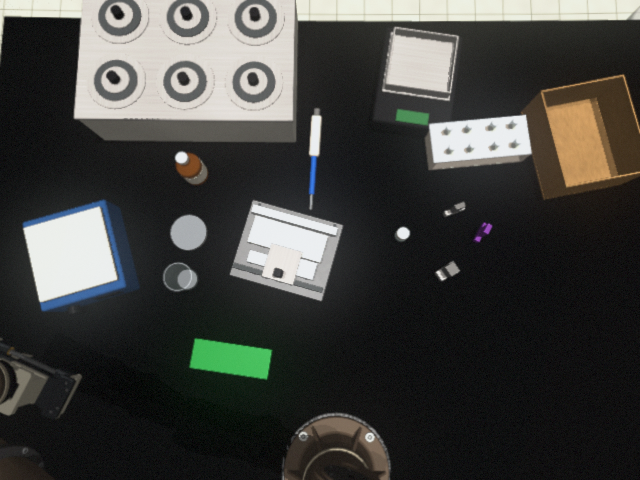

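View pics/scene0.png

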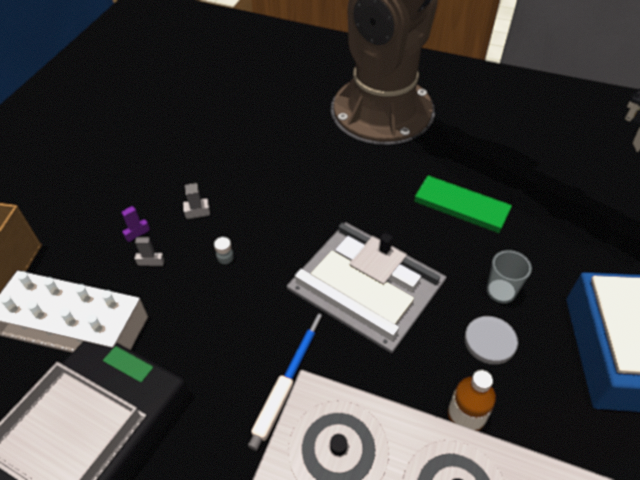

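Top view: the jig is at about (287,250), with the cover mid-way and its knob at (278,272). There are grey spacers at (455,209), which looks like the thin one, and at (447,270), which looks fat. The purple look-alike is at (482,231) and the green plate at (230,358). In the scene view the bed's +x points away from the robot, and the short block seems to be on the robot's left. I'll move above the jig and check from close up.

```bash
python3 -m inch '-.036 -.031 0 0 .09; -.072 -.062 0 0 .09; -.108 -.093 0 0 .09; -.144 -.124 0 0 .09; -.18 -.155 0 -.08 .09'; python3 -m inch '-.036 -.031 0 0 .09; -.072 -.062 0 0 .09; -.108 -.093 0 0 .09; -.145 -.124 0 0 .09; -.145 -.124 0 0 .09'
python3 - <<'E'
from h import *
np.set_printoptions(precision=4,suppress=True)
s=arm.observe();print(s["clock"],s["position"],R.from_rotvec(s["ee_rot"]).as_matrix())
cal=arm.get_calibration("wrist");snap("wrist","w0");print(cal["pose"])
for n,z in [("bed",0),("fence",.012),("stop_short",.012),("stop_long",.012),("cover_knob",.06),("plate_mid",.021),("plate_edge_a",.021)]:
    print(n,[(round(d["conf"],2),np.round(d["point"]),atz(cal,d["point"],z)[:2].round(4)) for d in arm.place_of("wrist",n)[:3]])
E
```

```text
clock: 1.3
position: [0.3536, 0.3568, 0.4049]
ee_rot: [0.518, 3.098, 0.001]
force: [1.4, -0.1, -0.4]
width: 0.98
gripper_force: 0.0
clock: 1.8
position: [0.4527, 0.1878, 0.4052]
ee_rot: [0.534, 3.093, -0.003]
force: [-0.4, 0.8, -0.7]
width: 0.98
gripper_force: 0.0
1.8 [0.4527 0.1878 0.4052] [[-0.9422  0.3351  0.0021]
 [ 0.3351  0.9422 -0.0021]
 [-0.0027 -0.0013 -1.    ]]
[[ 0.3341 -0.9082 -0.2522  0.384 ]
 [ 0.9425  0.3219  0.0894  0.2116]
 [-0.     -0.2676  0.9635  0.3853]
 [ 0.      0.      0.      1.    ]]
bed [(0.64, array([297., 284.]), array([0.5256, 0.1258]))]
fence [(0.73, array([355., 291.]), array([0.5848, 0.1122]))]
stop_short [(0.8, array([240., 329.]), array([0.4801, 0.1901]))]
stop_long [(0.62, array([247., 229.]), array([0.4551, 0.0963]))]
cover_knob [(0.73, array([253., 267.]), array([0.4611, 0.1402]))]
plate_mid [(0.73, array([330., 287.]), array([0.5519, 0.121 ]))]
plate_edge_a [(0.9, array([362., 204.]), array([0.5585, 0.0265])), (0.58, array([ 37., 221.]), array([0.2814, 0.1629]))]
```

View pics/w0.png

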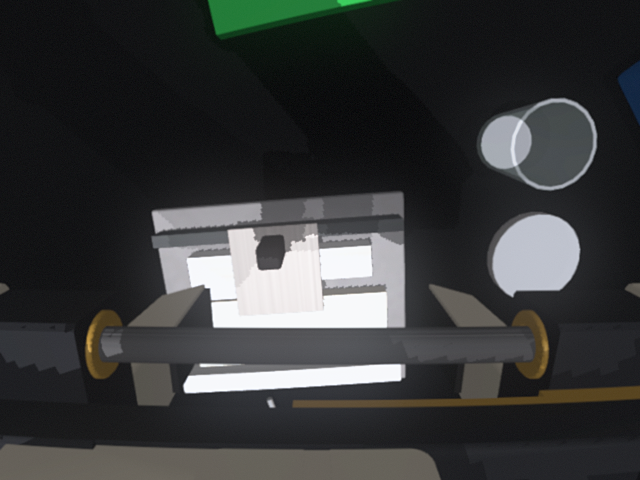

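Wrist view: the longer block (left, 225,275) almost touches the plate. The short block (right, 346,262) leaves the dark wide gap. So the short block is on the +y side and the cover has to go to -y. Next I'll measure the bed yaw from edges.

```bash
python3 - <<'E'
from h import *
np.set_printoptions(precision=4,suppress=True)
cal=arm.get_calibration("wrist")
for a,b,z in [((210,152),(192,403),.012),((235,153),(217,403),.033),((391,188),(379,402),.037),((229,228),(222,319),.039)]:
    A=atz(cal,a,z);B=atz(cal,b,z);d=B-A;print(A[:2],B[:2],np.linalg.norm(d),"yaw",np.arctan2(-d[0],d[1]))
# spacer yaw from top silhouettes
c2=arm.get_calibration("top");arm.get_image("top")
for d in arm.silhouettes("top","spacer_mid")[:3]+arm.silhouettes("top","fat_spacer_mid")[:2]:
    print(d["conf"],np.round(d["point"]),cv2.minAreaRect(np.argwhere(d["region"])[:,::-1].astype(np.float32)))
E
```

```text
[0.3936 0.049 ] [0.4543 0.2788] 0.23762818624868426 yaw -0.25834892287015426
[0.4142 0.0497] [0.4717 0.2693] 0.22701446618302626 yaw -0.25611384251309843
[0.5736 0.015 ] [0.6294 0.2242] 0.21654287873735978 yaw -0.2606014569398551
[0.4305 0.1188] [0.4506 0.1971] 0.08077438036397441 yaw -0.251263124237035
0.63 [205. 456.] ((453.9310302734375, 209.32760620117188), (7.984899044036865, 24.511783599853516), 68.19859313964844)
0.58 [231. 483.] ((482.50006103515625, 233.00003051757812), (10.733125686645508, 21.0190372467041), 26.56505012512207)
0.32 [171. 189.] ((190.7049102783203, 168.2458953857422), (38.41106414794922, 23.814861297607422), 50.194427490234375)
0.51 [272. 445.] ((446.1009521484375, 270.83026123046875), (14.01980972290039, 24.585464477539062), 61.69924545288086)
```

```bash
python3 -m inch '-.023 -.038 0 -.085 .09; -.023 -.038 .045 -.085 .09; -.023 -.038 .09 -.085 .09; -.023 -.038 .135 -.085 .09; -.023 -.038 .175 -.085 .09' 10; python3 -m inch '0 0 .004 0 .02; 0 0 .004 0 .005;0 0 .004 0 .005;0 0 .004 0 .005;0 0 .004 0 .005' 20
python3 - <<'E'
from h import *
s=arm.observe();print(s);print(R.from_rotvec(s["ee_rot"]).as_matrix().round(3))
E
```

```text
clock: 2.85
position: [0.4588, 0.1508, 0.2281]
ee_rot: [0.386, 3.118, 0.0]
force: [0.2, 1.0, -0.8]
width: 0.98
gripper_force: 0.0
clock: 3.35
position: [0.4597, 0.151, 0.2273]
ee_rot: [0.386, 3.115, 0.003]
force: [-0.2, -0.5, -0.7]
width: 0.597
gripper_force: 0.0
{'clock': 3.35, 'joints': array([-0.54617011,  0.44979279,  0.1547277 ,  2.11114737, -0.121909  ,
        0.58583465,  1.01893843]), 'dq': array([ 0.00087677,  0.00700801, -0.0004844 ,  0.00759528, -0.00059172,
       -0.00662183,  0.00165957]), 'joint_efforts': array([-5.36015243e-03, -5.47904849e+01,  2.65674278e+00, -1.91372573e+01,
        7.68773403e-03,  9.56722512e-02, -5.60509827e-03]), 'position': array([0.4596785 , 0.1510433 , 0.22726066]), 'ee_rot': array([3.86351426e-01, 3.11531885e+00, 2.63692189e-03]), 'force': array([-0.24328202, -0.45622773, -0.725388  ]), 'ft_torque': array([0.0284149 , 0.029991  , 0.00764851]), 'gripper_force': 0.0, 'width': 0.5966886444309182}
[[-0.97   0.244  0.003]
 [ 0.244  0.97   0.001]
 [-0.002  0.002 -1.   ]]
```

```bash
python3 -m inch '0 0 0 0 .005;0 0 0 0 .005;0 0 0 0 .005;0 0 0 0 .005;0 0 0 0 .005' 20;python3 -m inch '0 0 0 0 .005;0 0 0 0 .005;0 0 0 0 .005' 20
python3 - <<'E'
from h import *
snap("top","t1");c=arm.get_calibration("top")
for n,z in [("cover_knob",.06)]:print([(d["conf"],d["point"],atz(c,d["point"],z)) for d in arm.place_of("top",n)[:2]])
E
```

```text
clock: 3.85
position: [0.4592, 0.1504, 0.2258]
ee_rot: [-0.388, -3.118, 0.0]
force: [-1.0, -2.0, 2.3]
width: 0.219
gripper_force: 20.0
clock: 4.15
position: [0.4592, 0.1507, 0.2257]
ee_rot: [0.387, 3.118, -0.0]
force: [1.3, -1.7, 3.4]
width: 0.217
gripper_force: 20.0
[(0.22, [275.8, 299.2], array([0.45424411, 0.09091411, 0.06      ]))]
```

```bash
python3 -m inch '0 -.013 0 0 .005;0 -.026 0 0 .005;0 -.038 0 0 .005;0 -.05 0 0 .005;0 -.05 0 0 .005' 25;python3 -m inch '0 -.003 0 0 .005;0 -.005 0 0 .005;0 -.005 0 0 .005'
```

```text
clock: 4.75
position: [0.4456, 0.0997, 0.2257]
ee_rot: [-0.39, -3.115, 0.002]
force: [-4.6, -0.7, 8.1]
width: 0.22
gripper_force: 25.0
clock: 5.05
position: [0.445, 0.0979, 0.2257]
ee_rot: [-0.385, -3.117, -0.003]
force: [-2.3, 9.8, 2.1]
width: 0.22
gripper_force: 25.0
```

```bash
python3 -m inch '0 -.004 0 0 .005;0 -.004 0 0 .005;0 -.004 0 0 .005'
```

```text
clock: 5.35
position: [0.4446, 0.0972, 0.2258]
ee_rot: [0.38, 3.118, 0.008]
force: [-0.6, 24.3, -6.4]
width: 0.218
gripper_force: 25.1
```

```bash
python3 -m inch '0 .007 0 0 .09;0 .007 0 0 .09;0 .007 0 0 .09;0 .007 -.04 0 .09;0 .007 -.085 0 .09'; python3 -m inch '-.03 -.03 -.02 0 .09; -.06 -.065 -.04 0 .09; -.09 -.1 -.06 0 .09; -.12 -.135 -.08 0 .09; -.15 -.17 -.095 0 .09'; python3 -m inch '-.03 -.033 0 0 .09; -.06 -.066 0 0 .09; -.09 -.1 0 0 .09; -.12 -.133 0 0 .09; -.15 -.165 0 0 .09'
python3 - <<'E'
from h import *
np.set_printoptions(precision=4,suppress=True)
s=arm.observe();print(s["clock"],s["position"],R.from_rotvec(s["ee_rot"]).as_matrix())
cal=arm.get_calibration("wrist");snap("wrist","w1");snap("top","t2")
for n,z in [("spacer_mid",.038),("spacer_foot",0),("fat_spacer_mid",.038)]:
    print(n,[(round(d["conf"],2),np.round(d["point"]),atz(cal,d["point"],z)[:2].round(4)) for d in arm.place_of("wrist",n)[:3]])
c=arm.get_calibration("top")
print([(d["conf"],d["point"],atz(c,d["point"],.06)) for d in arm.place_of("top","cover_knob")[:2]])
E
```

```text
clock: 5.85
position: [0.4457, 0.099, 0.3105]
ee_rot: [-0.389, -3.114, 0.004]
force: [1.3, 0.9, 0.3]
width: 0.604
gripper_force: 0.0
clock: 6.35
position: [0.5503, -0.1041, 0.4071]
ee_rot: [0.388, 3.116, -0.0]
force: [1.6, -0.0, -0.0]
width: 0.973
gripper_force: 0.0
clock: 6.85
position: [0.6551, -0.3009, 0.4054]
ee_rot: [-0.389, -3.117, 0.001]
force: [1.0, -0.2, 0.9]
width: 0.98
gripper_force: 0.0
6.85 [ 0.6551 -0.3009  0.4054] [[-0.9693  0.2459 -0.0008]
 [ 0.2459  0.9693 -0.0006]
 [ 0.0006 -0.0008 -1.    ]]
spacer_mid [(0.86, array([186., 315.]), array([ 0.6254, -0.2949])), (0.85, array([144., 226.]), array([ 0.5723, -0.3589]))]
spacer_foot [(0.72, array([179., 321.]), array([ 0.6245, -0.2893])), (0.67, array([141., 235.]), array([ 0.5699, -0.3582]))]
fat_spacer_mid []
[(0.64, [277.9, 296.3], array([0.4491, 0.0978, 0.06  ]))]
```

View pics/w1.png

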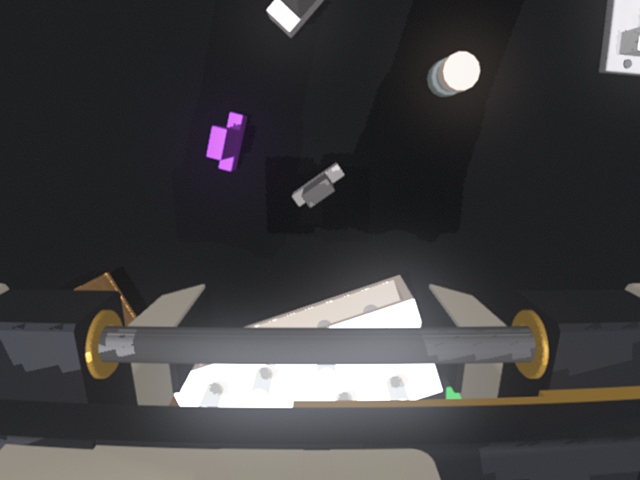

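Wrist view: the thin grey spacer is at (318,187), with its foot running from (298,200) to (338,170). The purple look-alike is at (228,142), the fat spacer at (293,8) and the rack below. I'll fit the spacer pose to its silhouette.

```bash
cat > fit.py <<'E'
from h import *
from scipy.optimize import minimize
def box(x0,x1,y0,y1,z0,z1): return np.array([[a,b,c] for a in(x0,x1) for b in(y0,y1) for c in(z0,z1)])
PARTS=[box(-.006,.006,-.025,.025,.004,.026),box(-.006,.006,-.023,.023,0,.004),box(-.006,.006,-.012,.012,.026,.076)]
def render(cal,p,zb=0):
    m=np.zeros((480*4,640*4),np.uint8);r=R.from_euler("z",p[2])
    for b in PARTS:
        q=proj(cal,r.apply(b)+[p[0],p[1],zb]);cv2.fillConvexPoly(m,cv2.convexHull((q*4+2).astype(np.int32)),255)
    return cv2.resize(m,(640,480),interpolation=cv2.INTER_AREA)/255.
def fit(cal,reg,p0,zb=0):
    f=lambda v:np.abs(render(cal,[v[0],v[1],v[2]],zb)-reg).sum()
    best=min((minimize(f,[p0[0],p0[1],y],method="Nelder-Mead",options=dict(initial_simplex=[[p0[0],p0[1],y],[p0[0]+.008,p0[1],y],[p0[0],p0[1]+.008,y],[p0[0],p0[1],y+.2]],maxiter=150)) for y in np.array(p0[2])+[-.2,0,.2]),key=lambda r:r.fun)
    return best.x,best.fun,reg.sum()
E
python3 - <<'E'
from fit import *
cal=arm.get_calibration("wrist")
for d in arm.silhouettes("wrist","spacer_mid")[:3]:
    print(d["conf"],d["point"])
    if abs(d["point"][1]-318)<15: print(fit(cal,d["region"].astype(float),[.625,-.295,.37]))
print(arm.observe()["joints"].round(2))
c=arm.get_calibration("top");print(atz(c,(168,428),0),atz(c,(158,530),0),atz(c,(151,429),.1),atz(c,(151,429),.07))
E
```

```text
0.78 [185.1, 317.9]
(array([ 0.62594741, -0.28894174,  0.3683517 ]), np.float64(60.47450980392157), np.float64(1107.0))
0.7 [142.0, 228.1]
[ 0.16  0.6   0.34  1.32 -0.2   1.25  1.83]
[ 0.742448   -0.23566569  0.        ] [ 0.77042918 -0.49877164  0.        ] [ 0.75358744 -0.21752764  0.1       ] [ 0.76397182 -0.22399124  0.07      ]
```

```bash
python3 -m inch '.015 .002 0 -.146 .06; .031 .005 0 -.292 .06; .031 .005 0 -.438 .06; .031 .005 0 -.584 .06; .031 .005 0 -.73 .06'; python3 -m inch '0 0 0 -.146 .06; 0 0 0 -.292 .06; 0 0 0 -.438 .06; 0 0 .03 -.584 .06; 0 0 .06 -.73 .06';python3 -m inch '0 0 0 -.146 .06; 0 0 0 -.292 .06; 0 0 0 -.438 .06; 0 0 .0 -.584 .06; 0 0 .0 -.728 .06'
python3 - <<'E'
from fit import *
np.set_printoptions(precision=4,suppress=True)
s=arm.observe();M=R.from_rotvec(s["ee_rot"]).as_matrix();print(s["clock"],s["joints"],s["position"],M)
cal=arm.get_calibration("wrist");snap("wrist","w2")
for d in arm.silhouettes("wrist","spacer_mid")[:3]:
    print(d["conf"],d["point"]); x=fit(cal,d["region"].astype(float),[.626,-.289,.37]); print(x, "tool", M.T@(np.append(x[0][:2],.221)-s["position"]))
print(proj(cal,[[.626,-.289,.038]]))
E
```

```text
clock: 7.7
position: [0.6263, -0.2839, 0.4066]
ee_rot: [-0.764, 3.047, -0.0]
force: [-0.2, -0.1, -0.2]
width: 0.662
gripper_force: 0.0
clock: 8.2
position: [0.6272, -0.2835, 0.3554]
ee_rot: [1.623, -2.68, -0.001]
force: [-0.1, -0.0, -2.8]
width: 0.657
gripper_force: 0.0
clock: 8.7
position: [0.6157, -0.2359, 0.3201]
ee_rot: [2.204, -2.157, 0.081]
force: [0.0, 0.6, -1.2]
width: 0.654
gripper_force: 0.0
8.7 [ 0.9372  0.9066 -1.262   1.5301  0.9471  1.3882  2.7415] [ 0.6157 -0.2359  0.3201] [[ 0.0214 -0.9998 -0.0021]
 [-0.9968 -0.0212 -0.0773]
 [ 0.0772  0.0037 -0.997 ]]
0.72 [86.5, 391.9]
(array([ 0.6098, -0.2616,  0.2279]), np.float64(4317.290196078432), np.float64(2909.0)) tool [0.0178 0.006  0.1008]
0.57 [190.8, 297.1]
(array([ 0.6263, -0.2931,  0.3663]), np.float64(65.37647058823529), np.float64(1655.0)) tool [ 0.0496 -0.0098  0.1032]
[[298.7367 197.0799]]
```

View pics/w2.png

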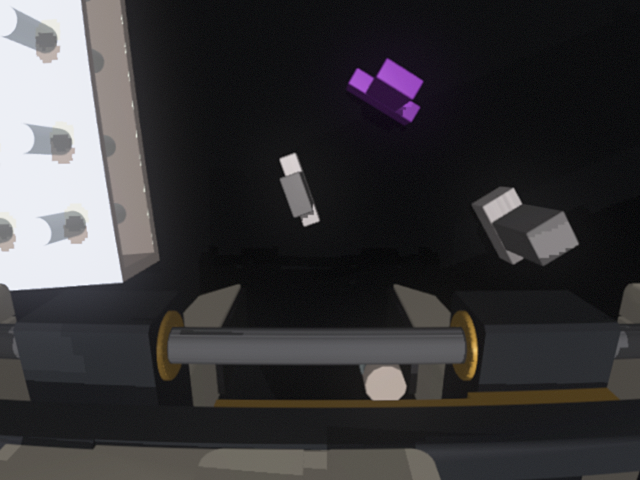

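The wrist view shows the spacer still in place, at (298,190). Joint 7 hit its range because negative roll raises it, so I'll turn back the other way.

```bash
python3 -m inch '0 0 0 .146 .06; 0 0 0 .292 .06; 0 0 0 .438 .06; 0 0 -.02 .584 .06; 0 0 -.04 .73 .06'; python3 -m inch '0 0 0 .146 .06; 0 0 0 .292 .06; 0 0 0 .438 .06; 0 0 0 .584 .06; 0 0 0 .73 .06'
python3 - <<'E'
from fit import *
np.set_printoptions(precision=4,suppress=True)
s=arm.observe();M=R.from_rotvec(s["ee_rot"]).as_matrix();print(s["clock"],s["joints"],s["position"],M)
E
```

```text
clock: 9.3
position: [0.6168, -0.2281, 0.3649]
ee_rot: [1.298, -2.828, 0.107]
force: [-0.3, 0.7, 0.0]
width: 0.652
gripper_force: 0.0
clock: 9.8
position: [0.617, -0.228, 0.365]
ee_rot: [0.204, -3.132, 0.117]
force: [0.2, 0.5, -0.5]
width: 0.652
gripper_force: 0.0
9.8 [ 0.8397  0.7207 -1.0111  1.4945  0.7008  1.2888  1.4357] [ 0.617 -0.228  0.365] [[-0.9915 -0.1297  0.0044]
 [-0.1297  0.9888 -0.0743]
 [ 0.0053 -0.0742 -0.9972]]
```

```bash
python3 -m inch '0 -.02 0 .146 .06; -.002 -.047 0 .292 .06; -.002 -.047 0 .438 .06; -.002 -.047 .03 .584 .06; -.002 -.047 .069 .73 .06'; python3 -m inch '0 0 0 .146 .06; 0 0 0 .292 .06; 0 0 0 .438 .06; 0 0 0 .6 .06; 0 0 0 .6 .06'
python3 - <<'E'
from fit import *
np.set_printoptions(precision=4,suppress=True)
s=arm.observe();M=R.from_rotvec(s["ee_rot"]).as_matrix();print(s["clock"],s["joints"],s["position"],M)
cal=arm.get_calibration("wrist");snap("wrist","w3")
for d in arm.silhouettes("wrist","spacer_mid")[:3]:
    print(d["conf"],d["point"]); x=fit(cal,d["region"].astype(float),[.626,-.291,.37]); print(x, "tool", M.T@(np.append(x[0][:2],.062)-s["position"])-[0,0,.159], "roll",np.arctan2(M[1,1],M[0,1])-x[0][2])
print(proj(cal,[[.626,-.291,.038]]))
E
```

```text
clock: 10.3
position: [0.6266, -0.2793, 0.3011]
ee_rot: [0.919, 2.97, -0.108]
force: [1.0, -0.5, -0.8]
width: 0.654
gripper_force: 0.0
clock: 10.8
position: [0.6258, -0.279, 0.2998]
ee_rot: [1.743, 2.557, -0.091]
force: [0.6, -0.6, 0.3]
width: 0.654
gripper_force: 0.0
10.8 [ 0.7289  0.7128 -0.6798  1.5042  0.5643  1.0967  0.2823] [ 0.6258 -0.279   0.2998] [[-0.3656  0.9308  0.0048]
 [ 0.9281  0.3649 -0.0743]
 [-0.0709 -0.0227 -0.9972]]
0.63 [278.2, 200.9]
(array([ 0.6081, -0.2529,  0.2035]), np.float64(3196.98431372549), np.float64(1316.0)) tool [ 0.0476 -0.0016  0.0761] roll 0.17012996725214885
0.58 [242.2, 319.6]
(array([ 0.626 , -0.2927,  0.372 ]), np.float64(170.7764705882353), np.float64(1829.0)) tool [0.0041 0.0005 0.0791] roll 0.0016550032321726027
[[321.3526 242.475 ]]
```

View pics/w3.png

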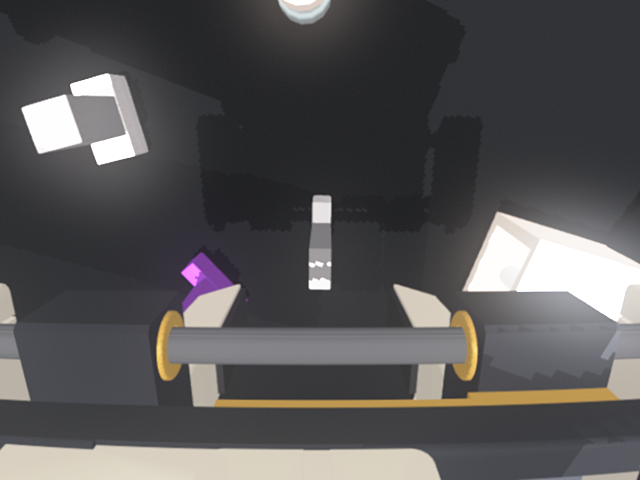

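The spacer is centred between the fingers and square to them, at (320,242). I'll descend and grip.

```bash
python3 -m inch '.003 0 .02 0 .045; .003 0 .04 0 .045; .003 0 .06 0 .045; .003 0 .072 0 .045; .003 0 .079 0 .045'; python3 -m inch '0 0 0 0 .004;0 0 0 0 .004;0 0 0 0 .004;0 0 0 0 .004;0 0 0 0 .004' 45;python3 -m inch '0 0 0 0 .004;0 0 0 0 .004;0 0 0 0 .004'
python3 - <<'E'
from fit import *
np.set_printoptions(precision=4,suppress=True)
s=arm.observe();M=R.from_rotvec(s["ee_rot"]).as_matrix();print(s["clock"],s["joints"],s["position"],M)
E
```

```text
clock: 11.4
position: [0.6243, -0.2833, 0.2183]
ee_rot: [1.74, 2.563, -0.092]
force: [-0.1, -0.1, 0.9]
width: 0.491
gripper_force: 0.0
clock: 11.9
position: [0.6247, -0.2833, 0.2199]
ee_rot: [1.741, 2.559, -0.091]
force: [0.2, -0.6, 3.1]
width: 0.127
gripper_force: 45.0
clock: 12.2
position: [0.6247, -0.2833, 0.2199]
ee_rot: [1.741, 2.559, -0.091]
force: [-0.7, -0.5, 5.3]
width: 0.124
gripper_force: 45.0
12.2 [ 0.7128  0.7956 -0.6369  1.5641  0.6324  0.9699  0.2291] [ 0.6247 -0.2833  0.2199] [[-0.3669  0.9302  0.0039]
 [ 0.9276  0.3662 -0.0735]
 [-0.0698 -0.0233 -0.9973]]
```

```bash
python3 -m inch '0 0 -.03 0 .004; 0 0 -.07 0 .004; .02 .003 -.11 0 .004; .06 .008 -.125 0 .004; .1 .013 -.125 0 .004' ; python3 -m inch '.04 .005 -.002 0 .004; .08 .011 -.004 0 .004; .12 .016 -.006 0 .004; .16 .022 -.008 0 .004; .2 .027 -.01 0 .004';python3 -m inch '.04 .006 -.002 .14 .004; .08 .012 -.004 .28 .004; .12 .018 -.006 .42 .004; .15 .022 -.009 .56 .004; .162 .022 -.009 .632 .004';python3 -m inch '0 0 0 0 .004; 0 0 0 0 .004'
python3 - <<'E'
from fit import *
np.set_printoptions(precision=4,suppress=True)
s=arm.observe();M=R.from_rotvec(s["ee_rot"]).as_matrix();print(s["clock"],s["joints"],s["position"],M)
cal=arm.get_calibration("wrist");im=snap("wrist","w4")
for d in arm.silhouettes("wrist","spacer_mid")[:2]: print(d["conf"],d["point"])
E
```

```text
clock: 12.7
position: [0.5998, -0.1757, 0.3394]
ee_rot: [1.742, 2.555, -0.088]
force: [0.6, 0.8, -2.3]
width: 0.129
gripper_force: 45.0
clock: 13.2
position: [0.5504, 0.0208, 0.3319]
ee_rot: [1.742, 2.56, -0.092]
force: [-0.2, -0.0, -0.8]
width: 0.131
gripper_force: 45.0
clock: 13.7
position: [0.5108, 0.1823, 0.3297]
ee_rot: [2.441, 1.883, -0.063]
force: [1.6, -0.0, -1.3]
width: 0.129
gripper_force: 45.0
clock: 13.9
position: [0.5122, 0.1779, 0.3292]
ee_rot: [2.436, 1.885, -0.067]
force: [0.2, -1.4, -0.9]
width: 0.126
gripper_force: 45.0
13.9 [ 0.0149  0.4696 -0.6464  1.82    0.4028  1.0152 -1.0643] [0.5122 0.1779 0.3292] [[ 0.251   0.968   0.0028]
 [ 0.9654 -0.2501 -0.0742]
 [-0.0711  0.0213 -0.9972]]
0.84 [288.2, 315.0]
```

View pics/w4.png

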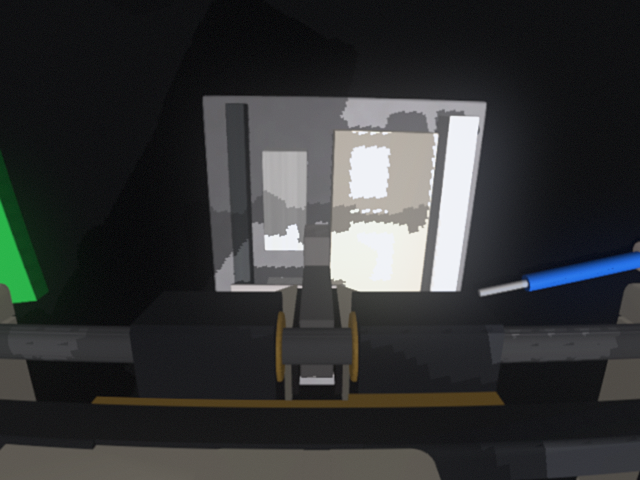

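The view shows the spacer between the fingers at about (316,280), the short block at cols 263–307, the plate at cols 332–430, and the open gap between. I'll zoom in to get the edges precisely.

```bash
python3 - <<'E'
import cv2
im=cv2.imread("pics/w4.png")[90:300,200:490]
cv2.imwrite("pics/w4c.png",cv2.resize(im,None,fx=2.75,fy=2.75,interpolation=cv2.INTER_CUBIC))
E
```

```text
(no output)
```

View pics/w4c.png

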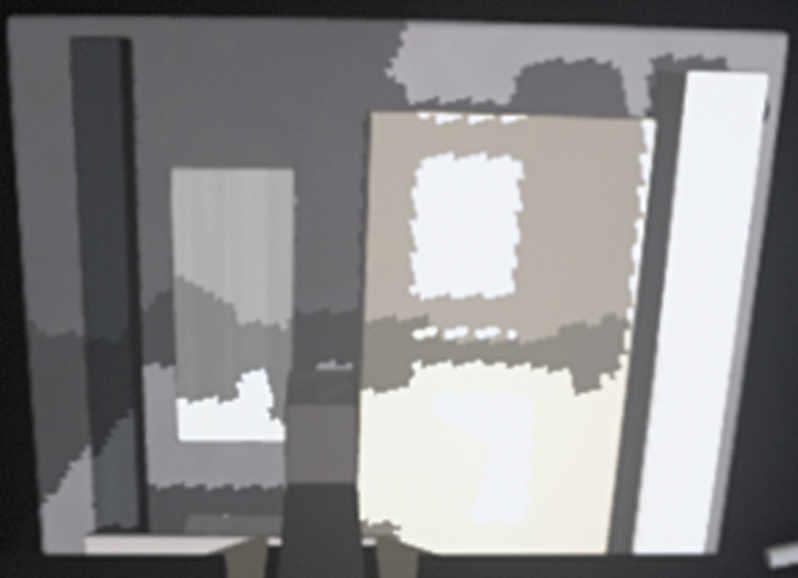

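```bash
cat > g.py <<'E'
from h import *
np.set_printoptions(precision=4,suppress=True)
ya=-.257;bx=np.array([np.cos(ya),np.sin(ya)]);by=np.array([-bx[1],bx[0]])
def B(P): return np.array([P[:2]@bx,P[:2]@by])
E
python3 - <<'E'
from g import *
cal=arm.get_calibration("wrist")
f=lambda c,r,z:B(atz(cal,(90+r/2.75,200+c/2.75),z))
for n,c,r,z in [("blkF t",294,169,.034),("blkF m",290,320,.034),("blk TL",171,169,.034),("blk BL",178,440,.034),("blk BR",285,440,.034),("plate t",371,113,.03),("plate b",359,490,.03),("plate far t",655,120,.03),("plate far b",608,552,.03),("fence t",686,72,.037),("fence b",633,552,.037),("rail t",131,38,.033),("rail b",147,530,.033)]: print(n,f(c,r,z))
for z in (.13,.135,.14): print("foot",z,f(287,405,z),f(357,405,z))
s=arm.observe();print(s["position"],B(s["position"]),B(s["position"]+.159*R.from_rotvec(s["ee_rot"]).as_matrix()[:,2]))
E
```

```text
blkF t [0.4492 0.3415]
blkF m [0.448  0.3042]
blk TL [0.4197 0.3416]
blk BL [0.4187 0.2724]
blk BR [0.4465 0.2722]
plate t [0.4678 0.3544]
plate b [0.4662 0.2564]
plate far t [0.5372 0.3533]
plate far b [0.5357 0.2372]
fence t [0.5415 0.3649]
fence b [0.5403 0.2405]
rail t [0.4113 0.3717]
rail b [0.4092 0.2463]
foot 0.13 [0.448  0.3133] [0.4596 0.3133]
foot 0.135 [0.4481 0.315 ] [0.4594 0.3149]
foot 0.14 [0.4481 0.3166] [0.4591 0.3165]
[0.5127 0.177  0.3291] [0.4508 0.3015] [0.4542 0.2902]
```

```bash
python3 -m inch '.007 .003 .015 0 .004; .009 .002 .03 0 .004; .01 .002 .045 0 .004; .011 .002 .055 0 .004; .012 .0015 .064 0 .004'; python3 -m inch '0 0 0 0 .004;0 0 0 0 .004'
python3 - <<'E'
from g import *
s=arm.observe();print(s["clock"],s["position"],B(s["position"]),R.from_rotvec(s["ee_rot"]).as_matrix())
im=snap("wrist","w5");cv2.imwrite("pics/w5c.png",cv2.resize(im[60:300,200:460][:,:,::-1],None,fx=2.5,fy=2.5,interpolation=cv2.INTER_CUBIC))
E
```

```text
clock: 14.5
position: [0.5166, 0.1847, 0.2632]
ee_rot: [2.439, 1.883, -0.068]
force: [0.4, -0.3, -0.5]
width: 0.128
gripper_force: 45.0
clock: 14.7
position: [0.5169, 0.1851, 0.2648]
ee_rot: [2.439, 1.883, -0.065]
force: [0.5, 1.1, -1.1]
width: 0.126
gripper_force: 45.0
14.7 [0.5169 0.1851 0.2648] [0.4528 0.3104] [[ 0.2532  0.9674  0.0029]
 [ 0.9649 -0.2523 -0.0732]
 [-0.07    0.0213 -0.9973]]
```

View pics/w5c.png

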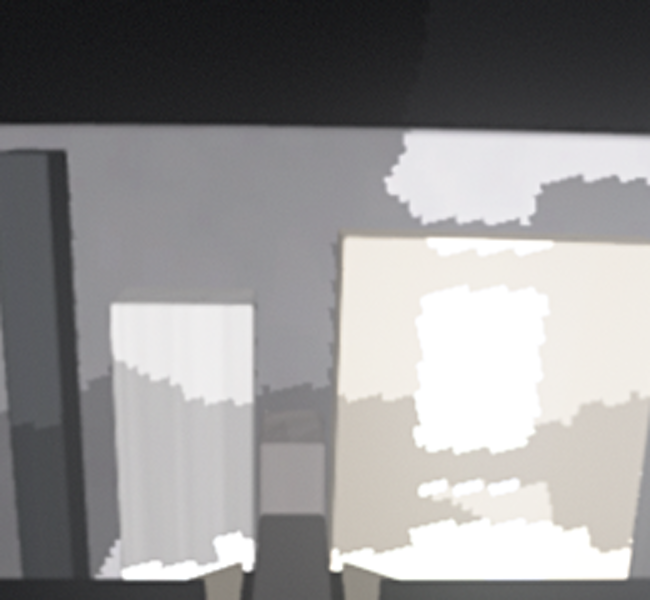

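The spacer foot (cols 261–323 in the crop) sits above the gap, which runs from the block edge at col 255 to the plate at col 333. Next I'll compute the offsets.

```bash
python3 - <<'E'
from g import *
cal=arm.get_calibration("wrist")
f=lambda c,r,z:B(atz(cal,(60+r/2.5,200+c/2.5),z))
for n,c,r,z in [("blkF t",254,303,.034),("blkF b",255,520,.034),("blk TL",110,303,.034),("plate t",343,236,.03),("plate b",332,540,.03)]: print(n,f(c,r,z))
for z in (.065,.071): print("foot",z,f(261,443,z),f(323,443,z), "bottom",z-.026,f(264,412,z-.026),f(317,412,z-.026))
E
```

```text
blkF t [0.4487 0.3426]
blkF b [0.4485 0.2943]
blk TL [0.4191 0.3428]
plate t [0.4672 0.3559]
plate b [0.466  0.2876]
foot 0.065 [0.4502 0.3224] [0.4616 0.3223] bottom 0.03900000000000001 [0.4507 0.3207] [0.4618 0.3206]
foot 0.071 [0.4503 0.3243] [0.4613 0.3243] bottom 0.045 [0.4507 0.3224] [0.4615 0.3224]
```

```bash
python3 -m inch '.0005 .0013 .006 0 .004; .001 .0012 .012 0 .004; .0014 .0011 .018 0 .004; .0018 .001 .024 0 .004; .0018 .001 .024 0 .004'; python3 -m inch '.0002 0 .003 0 .004;.0003 0 .004 0 .004;.0003 0 .004 0 .004'; python3 -c "
from g import *
s=arm.observe();print(s['clock'],s['force'],B(s['position']))"
```

```text
clock: 15.25
position: [0.518, 0.1845, 0.2397]
ee_rot: [2.439, 1.883, -0.068]
force: [-1.2, -0.1, -0.7]
width: 0.126
gripper_force: 45.0
clock: 15.55
position: [0.5185, 0.1847, 0.2367]
ee_rot: [2.439, 1.883, -0.065]
force: [-0.4, -0.5, -1.7]
width: 0.13
gripper_force: 45.0
15.55 [-0.3902 -0.5416 -1.6712] [0.4545 0.3104]
```

```bash
python3 -m inch '.0002 0 .002 0 .004;.0003 0 .004 0 .004;.0003 0 .004 0 .004'; python3 -m inch '0 0 .001 0 .004;0 0 .0015 0 .004;0 0 .0015 0 .004'
```

```text
clock: 15.85
position: [0.5184, 0.1846, 0.2324]
ee_rot: [2.439, 1.883, -0.066]
force: [0.7, 0.3, -1.2]
width: 0.13
gripper_force: 45.0
clock: 16.15
position: [0.5185, 0.1847, 0.2318]
ee_rot: [2.439, 1.882, -0.065]
force: [-1.7, -1.4, 5.8]
width: 0.125
gripper_force: 45.0
```

The foot is on the bed, with the upward force rising at the expected height. Now I'll push toward the fence.

```bash
python3 -m inch '0 .001 0 0 .004;0 .002 0 0 .004;0 .003 0 0 .004;0 .004 0 0 .004;0 .004 0 0 .004' 50; python3 -m inch '0 .001 0 0 .004;0 .002 0 0 .004;0 .003 0 0 .004;0 .004 0 0 .004;0 .004 0 0 .004'
```

```text
clock: 16.65
position: [0.5212, 0.1844, 0.2317]
ee_rot: [2.439, 1.884, -0.067]
force: [-7.1, 0.3, 10.2]
width: 0.129
gripper_force: 50.0
clock: 17.15
position: [0.5242, 0.1838, 0.2318]
ee_rot: [2.439, 1.886, -0.069]
force: [-9.5, 2.3, 12.2]
width: 0.128
gripper_force: 50.0
```

```bash
python3 -m inch '0 .001 0 0 .004;0 .002 0 0 .004;0 .002 0 0 .004;0 .002 0 0 .004'; python3 -m inch '0 .001 0 0 .004;0 .002 0 0 .004;0 .002 0 0 .004;0 .002 0 0 .004'
```

```text
clock: 17.55
position: [0.5257, 0.1834, 0.2317]
ee_rot: [2.44, 1.886, -0.07]
force: [-11.9, 2.1, 12.9]
width: 0.125
gripper_force: 50.0
clock: 17.95
position: [0.5264, 0.1834, 0.2317]
ee_rot: [2.44, 1.888, -0.074]
force: [-18.7, 2.0, 18.3]
width: 0.128
gripper_force: 50.1
```

```bash
python3 -m inch '0 .001 0 0 .004;0 .002 -.001 0 .004;0 .002 -.001 0 .004;0 .002 -.001 0 .004;0 .002 -.001 0 .004'
python3 - <<'E'
from g import *
s=arm.observe();print(s["clock"],s["position"],B(s["position"]),R.from_rotvec(s["ee_rot"]).as_matrix())
w=snap("wrist","w6");t=snap("top","t6");c=snap("scene","s6")
a=cv2.resize(w[60:300,180:500],(400,300));b=cv2.resize(t[190:310,215:375],(400,300),interpolation=cv2.INTER_CUBIC);d=cv2.resize(c[210:360,280:480],(400,300),interpolation=cv2.INTER_CUBIC)
cv2.imwrite("pics/m6.png",np.vstack([np.hstack([a,b]),np.hstack([d,d*0])])[:,:,::-1])
cal=arm.get_calibration("top")
for n in("plate_edge_a","cover_knob"):print([(x["conf"],x["point"],B(atz(cal,x["point"],.06 if n[0]=="c" else .021))) for x in arm.place_of("top",n)[:4]])
E
```

```text
clock: 18.45
position: [0.5272, 0.1833, 0.2318]
ee_rot: [2.441, 1.89, -0.077]
force: [-20.6, 5.6, 9.6]
width: 0.128
gripper_force: 50.1
18.45 [0.5272 0.1833 0.2318] [0.4633 0.3113] [[ 0.2503  0.9681 -0.0066]
 [ 0.9655 -0.2501 -0.0729]
 [-0.0722  0.0119 -0.9973]]
[(0.93, [347.6, 268.8], array([0.2313, 0.2302])), (0.76, [335.1, 194.4], array([0.2126, 0.4133])), (0.73, [233.6, 324.4], array([0.5374, 0.1739]))]
[]
```

View pics/m6.png

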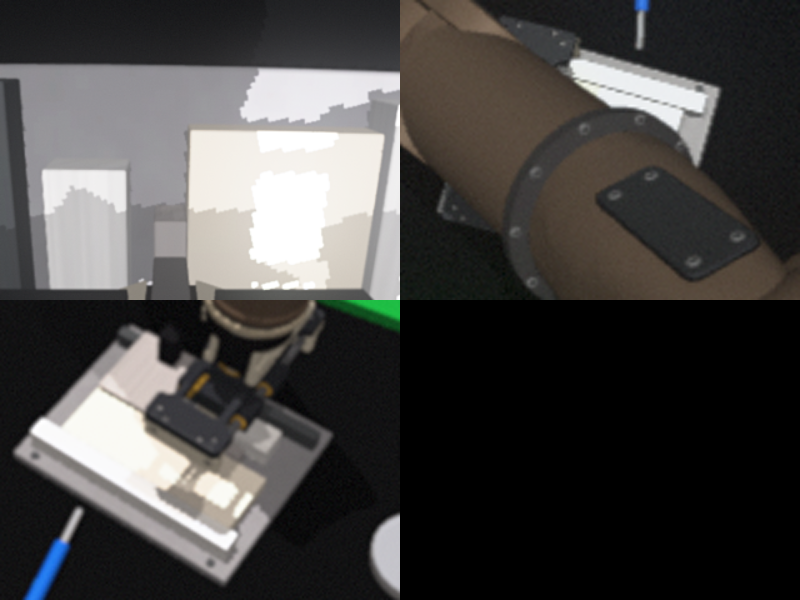

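```bash
python3 - <<'E'
from g import *
cal=arm.get_calibration("wrist")
f=lambda c,r,z:B(atz(cal,(60+r/1.25,180+c/1.25),z))
print("blk",f(128,170,.034),f(128,280,.034),"plate rear",f(190,131,.03),f(188,280,.03),"plate far",f(383,136,.03),"spacer bottom",f(156,208,.016),f(187,208,.016),"top",f(154,221,.038),f(187,221,.038))
E
```

```text
blk [0.4491 0.3423] [0.4481 0.3001] plate rear [0.4708 0.3554] [0.471  0.2982] plate far [0.5398 0.3544] spacer bottom [0.4585 0.3231] [0.4708 0.3231] top [0.4582 0.3249] [0.4699 0.3249]
```

```bash
python3 -m inch '0 .001 0 0 .004;0 .002 0 0 .004;0 .002 0 0 .004;0 .002 0 0 .004;0 .002 0 0 .004'; python3 -c "
from g import *
s=arm.observe();print(B(s['position']),R.from_rotvec(s['ee_rot']).as_matrix()[:,2])"
```

```text
clock: 19.2
position: [0.528, 0.1833, 0.2318]
ee_rot: [2.441, 1.891, -0.08]
force: [-25.6, 6.4, 14.9]
width: 0.128
gripper_force: 50.3
[0.4641 0.3114] [-0.0089 -0.073  -0.9973]
```

```bash
python3 -m inch '0 0 0 0 .004;0 0 0 0 .004;0 0 0 0 .004'; python3 -c "
from cell import arm
print(arm.sign_off())"
```

```text
clock: 19.5
position: [0.528, 0.1832, 0.2318]
ee_rot: [2.441, 1.891, -0.08]
force: [-25.3, 6.2, 15.0]
width: 0.126
gripper_force: 50.3
the job is handed in; nothing more can be done
None
```

I handed the job in at 19.5 s with every step done, though the sign-off gave no verdict: the cover is at its end stop over the narrow gap, and the gripped spacer stands in the wide gap pushing the plate with about 25 N; the plate measures flush at the end nearer the spacer, but I could only check the far end roughly.

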